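# Wake the spare battery pack in the free charger bay

## Robot

A 6-joint arm with a two-finger parallel gripper is mounted at the origin on a cart in front of the work surface, level with it; the furniture and walls round the work are solid. World frame = base frame: x ahead of the robot, y to its left, z up, the work surface at z = 0. Lengths are in m, angles in rad, forces in N, time in s.
With the tool pointing down it reaches from about 0.25 to 0.775 m from the base axis. Payload 4 kg.
Tool frame: the origin (TCP) lies midway between the tips of the shut fingers; the grasp point (between the pads) lies behind it (env.tcp_to_grasp is the z of the grasp point in the tool frame, in m); z points along the fingers, y is the line along which they close (so a half turn about z gives the same grasp; the last joint's range is limited). The gripper opens to 85 mm and grips with 20 to 120 N. Pads are 22 mm wide; open, the fingers measure 114 mm over their backs; the gripper's body (76 mm by 85 mm) begins 54 mm behind the grasp point. The pads swing forward as they close: fully open they stand 13 mm farther back than shut.
Start: joints at [1.075, 0.087, 1.371, -0, 1.684, -0.103], TCP at [0.211, 0.508, 0.231] pointing down, gripper open.
Joint ranges: [-3.1, 3.1], [-0.76, 2.03], [0.27, 2.55], [-1.08, 4.22], [0.17, 2.65], [-2.57, 2.57]. Speed limits (rad/s): [2.79, 2.79, 3.14, 3.14, 3.14, 3.14].

## Interface

Orientations are given as a unit quaternion [x, y, z, w].
In Python, from bench import monitor, capture, env, search_frame, outline_of gives the robot as it stands.
- The arm moves only by the shell command python3 -m creep 'ROWS' [OPENING] [FORCE]. ROWS is JSON, a list of rows, each a list of 4 numbers: the shift along the tool's x, y, z in mm, then the turn about the tool's z in degrees. In form: [[tx, ty, tz, spin], ...]. A call has 1 to 8 rows; each row shifts and turns the commanded pose from where the row before left it, along the tool's axes as they then stand; what a row does not reach is not made up. A row lasts 1/12 s, in which the tool goes at most 41.7 mm and 7.16 degrees, less where a joint would pass 70% of its speed; a pose out of reach is approached as far as the arm can. A call with a gripper value outside its range is refused whole. OPENING is the finger opening in mm, from 0 to 85.4, set as the call begins (- or left out, the last holds). The fingers move at their own pace and stop on an object; FORCE is the grip in N (left out, the last holds). Time passes only in rows, so rows that do not move let the fingers close. It gives the time, the measured TCP pose, the force, the opening and the grip force at its end, in the units of the state.
- monitor.observe(): the state, without advancing time (a new reading comes with each control period).
- capture(name): name is "side" or "top"; returns a dict with "color" (480x640x3 uint8, red, green, blue), "range_z" (480x640 float32, m along the optical axis (not along the pixel's ray), 0 where there is no reading), "fx", "fy", "cx", "cy" (pixels), "pose" (4x4, takes a point from camera to world coordinates). Camera axes: x right, y down, z forward; pixel columns grow to the right and rows downward; lengths in m; the calibration is good to about 2 mm. A picture is of the moment at which its call begins.
- env.sign_off(): hands the job in; it is judged then, once.
Trained networks look in the newest picture that a camera, given by its name, has taken for a name from the list of things; names that differ only in an ending like _2 or _b are one class to them, and where a whole thing is asked for, a point or a joint stands for the part that bears it (a point fixed in the world has none). Each returns a list of dicts, best first, with "confidence" (0 to 1); they miss things now and then, are a little off and sometimes report something else, mostly with a low value. They report only what shows in the picture. A call takes as long as a camera call.
- search_frame(camera, thing): "at" ([row, column] in pixels, amid what is visible of it).
- outline_of(camera, thing): "mask" (480x640 bool, what is visible of it) and "at" ([row, column] in pixels, amid what is visible of it).
The state is a dict: "t": time; "qpos": joint angles; "qvel": joint speeds; "tau": joint torques, N m; "position": TCP position; "orientation": TCP orientation; "force": force on the tool from outside, world axes, zero at the start; "torque": the same for the moment, N m; "finger_gap": opening from 0.0 (shut) to 1.0 (fully open); "grasp_force": force on a finger pad.
Only numpy, scipy, OpenCV 4.12 (cv2) and the standard library are available. Lean on these libraries where they do the work, as an engineer would, in place of code of your own. Each camera call takes 0.05 s, during which the arm holds its last target. There are 200 camera calls.

## Task

Take the spare battery pack out of its wooden stand, pass it upright through the slot of the charger bay that is empty, press it down until the sprung plate at the bottom is all the way down, or very nearly, and keep it held down there: finish while still gripping and pressing the pack. Leave the pack in the other bay, the mouse, the note block and the glue stick where they are.

Things in the scene. Friction and masses are not known exactly. Their poses are not given: they have to be found in the camera images.
- pack_spare: Spare pack: black plastic block 16 (own x) x 40 (own y) x 110 mm (own z, up), faint ribs near the top, about 0.11 kg; the lowest 5 mm are a smaller foot, 12 x 36 mm. Origin: centre of its underside. Starts upright, loose in the wooden stand's pocket, underside 8 mm above the desk. Fits a bay either way round. Grip it across the 16 mm in its top 40 mm, to keep the fingers above the bay.
- pack_docked: Docked pack: black plastic block 16 (own x) x 40 (own y) x 110 mm (own z, up), faint ribs near the top, about 0.11 kg; the lowest 5 mm are a smaller foot, 12 x 36 mm. Origin: centre of its underside. Looks the same, but stands loosely in one of the bays, on its plate, underside 22 mm and top 132 mm above the desk. Leave it alone.
- bay_1: One of two like white charger bays, side by side along y, 82 mm apart, either order: a fixed box 70 (x) x 80 (y) x 60 mm high; origin: centre of its underside. In its top a central slot 18 (x) x 42 mm (y), bevelled 1.5 mm, through a 12 mm lid, wider below. In it a sprung plate, its top 22 mm above the desk (10 mm when fully down). Empty or holding the docked pack: see which.
- bay_2: One of two like white charger bays, side by side along y, 82 mm apart, either order: a fixed box 70 (x) x 80 (y) x 60 mm high; origin: centre of its underside. In its top a central slot 18 (x) x 42 mm (y), bevelled 1.5 mm, through a 12 mm lid, wider below. In it a sprung plate, its top 22 mm above the desk (10 mm when fully down). Empty or holding the docked pack: see which.
- wake_1 (a joint): Sprung wake plate in the bottom of bay_1: 0 = up, 0.012 m = fully down. It starts to give at about 2.5 N and needs about 4.5 N at the bottom; it does not sink under a pack's own weight, and springs back up when the push ends.
- wake_2 (a joint): Sprung wake plate in the bottom of bay_2: 0 = up, 0.012 m = fully down. It starts to give at about 2.5 N and needs about 4.5 N at the bottom; it does not sink under a pack's own weight, and springs back up when the push ends.
- stand: Dark wooden stand, fixed: a block 74 (x) x 90 (y) x 40 mm high with a pocket 20 x 44 mm, 32 mm deep, open at the top, in which the spare pack stands with its axes along the stand's. Origin: centre of its underside. (Around: a book shelf hangs over the back of the desk, beyond x = 0.6 m, 0.47 m up; keep the wrist in front of it.)
- mouse: Black computer mouse, 104 x 66 x 37 mm, lying on the desk; origin: centre of its underside. Leave it alone.
- note_block: Yellow block of sticky notes, 77 x 77 x 24 mm, lying on the desk; origin: centre of its underside. Leave it alone.
- glue_stick: Upright glue stick, 27 mm across and 92 mm tall; origin: centre of its underside. Leave it alone.

How it is judged:
By the outcome, as a careful person would: the job done as asked, in the order asked, and still so for the second after the job is handed in, while the arm keeps its last pose, push and grip.
It also fails if it takes over 53 s, if anything falls off the work surface, if the arm or the gripper's body presses on something with over 40 N, if the wrist force passes 120 N, or if a joint passes its speed limit or range.

## Working session

There is one attempt and no reset: what is moved stays moved. The work goes in short steps, Python scripts to look and compute and a shell command to move; the robot and the scene stay as the last step left them, time stands still between calls to the robot, and variables do not carry over. Pictures are saved under pics/ and viewed, at most 10 in all, crops included, and the job is handed in when it is done.

```bash
ls; mkdir -p pics; cat > h.py <<'E'
import numpy as np, cv2
from bench import monitor, capture, env, search_frame, outline_of
def cloud(c):
    v,u=np.mgrid[:480,:640]; z=c["range_z"]
    P=np.stack([(u-c["cx"])/c["fx"]*z,(v-c["cy"])/c["fy"]*z,z,np.ones_like(z)],-1)@np.array(c["pose"]).T
    P=P[...,:3]; P[z<=0]=np.nan
    return P
E
python3 - <<'E'
from h import *
s=monitor.observe(); print(s["position"],s["orientation"],s["force"],env.tcp_to_grasp)
ims=[]
for n in ["top","side"]:
    c=capture(n); P=cloud(c); np.savez(f"{n}.npz",P=P,color=c["color"]); ims.append(c["color"][...,::-1])
    print(n,np.round(c["pose"],3).tolist(),c["fx"])
    for t in ["pack_spare","bay_1","stand","mouse","glue_stick","note_block"]:
        for o in outline_of(n,t)[:3]:
            p=P[o["mask"]]; p=p[~np.isnan(p[:,0])]
            print(t,round(o["confidence"],2),np.round(o["at"]),len(p),np.round(np.percentile(p,[3,50,97],axis=0),3).tolist() if len(p) else "")
    cv2.imwrite(f"pics/{n}0.png",ims[-1])
E
```

```text
pics
[0.21030165 0.50767097 0.23013407] [ 1.95149742e-01  9.80772830e-01 -1.06011418e-03 -3.30918258e-04] [-0.17793893  0.40895883  0.77610954] -0.0187
top [[-0.009, -0.995, 0.097, 0.306], [-1.0, 0.009, 0.0, -0.07], [-0.001, -0.097, -0.995, 1.387], [0.0, 0.0, 0.0, 1.0]] 623.885726763192
pack_spare 0.66 [253. 452.] 296 [[0.411, -0.341, 0.028], [0.418, -0.319, 0.114], [0.43, -0.303, 0.123]]
bay_1 0.88 [226. 213.] 1042 [[0.464, 0.148, 0.012], [0.488, 0.182, 0.06], [0.532, 0.225, 0.066]]
bay_1 0.73 [221. 253.] 1409 [[0.461, 0.065, 0.006], [0.496, 0.103, 0.059], [0.529, 0.143, 0.066]]
bay_1 0.39 [252. 452.] 302 [[0.411, -0.342, 0.028], [0.418, -0.319, 0.114], [0.43, -0.303, 0.123]]
stand 0.87 [261. 445.] 1225 [[0.383, -0.366, 0.018], [0.414, -0.316, 0.04], [0.457, -0.277, 0.046]]
mouse 0.94 [197. 351.] 1212 [[0.507, -0.149, 0.017], [0.55, -0.12, 0.031], [0.599, -0.091, 0.039]]
glue_stick 0.7 [154. 459.] 296 [[0.632, -0.355, -0.002], [0.64, -0.338, 0.076], [0.663, -0.329, 0.096]]
glue_stick 0.55 [227. 216.] 1037 [[0.464, 0.148, 0.011], [0.488, 0.18, 0.06], [0.533, 0.225, 0.066]]
note_block
[... 551 characters left out ...]
6. 484.] 604 [[0.628, -0.357, 0.003], [0.632, -0.345, 0.055], [0.65, -0.333, 0.091]]
stand 0.97 [296. 444.] 2085 [[0.376, -0.369, 0.002], [0.392, -0.327, 0.037], [0.446, -0.28, 0.041]]
stand 0.57 [363. 426.] 2519 [[0.232, -0.365, 0.003], [0.265, -0.329, 0.022], [0.309, -0.291, 0.025]]
mouse 0.77 [215. 356.] 1328 [[0.502, -0.155, 0.006], [0.532, -0.128, 0.028], [0.586, -0.097, 0.035]]
glue_stick 0.84 [198. 483.] 592 [[0.628, -0.357, 0.003], [0.632, -0.345, 0.055], [0.647, -0.333, 0.091]]
glue_stick 0.29 [295. 444.] 2103 [[0.376, -0.37, 0.002], [0.392, -0.327, 0.037], [0.447, -0.28, 0.041]]
note_block 0.79 [362. 426.] 2516 [[0.232, -0.365, 0.004], [0.265, -0.329, 0.022], [0.31, -0.291, 0.025]]
```

View pics/top0.png

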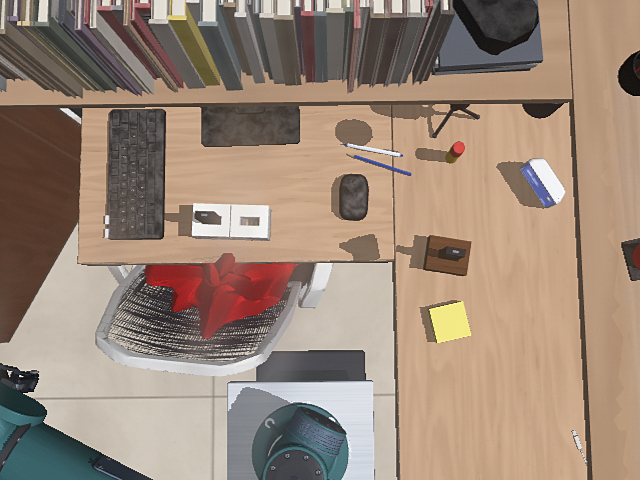

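View pics/side0.png

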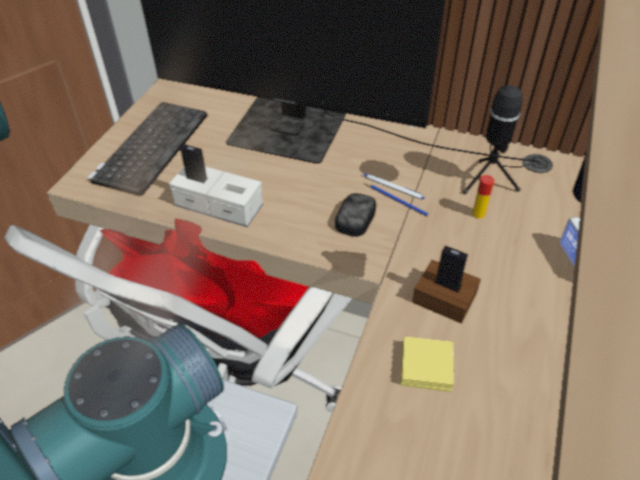

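The top view shows the docked pack in the left bay (about row 217, col 208). The right bay's slot is empty (about row 221, col 250). The spare pack stands in the stand at about (253, 452). Next I measure precise poses.

```bash
cat >> h.py <<'E'
def ortho(c,x0,x1,y0,y1,z,s=0.0005):
    """rectified view of plane z; rows: x decreasing, cols: y decreasing"""
    X,Y=np.meshgrid(np.arange(x1,x0,-s),np.arange(y1,y0,-s),indexing="ij")
    T=np.linalg.inv(c["pose"]); Q=np.stack([X,Y,0*X+z,0*X+1],-1)@T.T
    u=Q[...,0]/Q[...,2]*c["fx"]+c["cx"]; v=Q[...,1]/Q[...,2]*c["fy"]+c["cy"]
    return cv2.remap(c["color"],u.astype(np.float32),v.astype(np.float32),cv2.INTER_CUBIC)
E
python3 - <<'E'
from h import *
rows=[]
for n in ["top","side"]:
    c=capture(n); P=cloud(c)
    a=ortho(c,.44,.55,.04,.24,.06); b=ortho(c,.36,.47,-.42,-.22,.04); d=ortho(c,.36,.47,-.42,-.22,.118)
    rows.append(np.vstack([a,b,d]))
    # white lid at z=.06
    hsv=cv2.cvtColor(a,cv2.COLOR_RGB2HSV); m=((hsv[...,1]<40)&(hsv[...,2]>150)).astype(np.uint8)
    def rect(m,x1,y1,s=.0005):
        k=max(cv2.findContours(m,cv2.RETR_EXTERNAL,cv2.CHAIN_APPROX_NONE)[0],key=cv2.contourArea)
        r=cv2.minAreaRect(k); return x1-r[0][1]*s, y1-r[0][0]*s, np.array(r[1])*s, r[2]
    print(n,"lid",rect(m,.55,.24))
    # empty slot: non-white component inside right lid
    x0=a[60:180, 200:345]; h2=cv2.cvtColor(x0,cv2.COLOR_RGB2GRAY)
    nn,l,st,ce=cv2.connectedComponentsWithStats((h2<np.percentile(h2,60)*0.85).astype(np.uint8))
    for i in range(1,nn):
        if st[i,4]>300: print(" dark",st[i]*.5, "xy",.55-(60+ce[i,1])*.0005,.24-(200+ce[i,0])*.0005)
    for t,z in [("pack_spare",.118),("stand",.04)]:
        o=outline_of(n,t)[0]; k=P[...,2]; mm=o["mask"]&(abs(k-z)<.008)
        p=P[mm]; r=cv2.minAreaRect(p[:,:2].astype(np.float32)*1000); print(" ",t,mm.sum(),r,np.nanmedian(p[:,2]))
im=np.hstack(rows)[...,::-1]; print(im.shape); cv2.imwrite("pics/o.png",cv2.resize(im,(780,int(im.shape[0]*780/im.shape[1])) ) if im.shape[1]>800 else im)
E
```

```text
top lid (0.49663106536865237, 0.14361289978027342, array([0.16872945, 0.07353485]), 2.411029815673828)
 dark [  14.5   14.    43.5   21.  1630. ] xy 0.49598236196319023 0.10411763803680979
 dark [  0.   57.5  58.    2.5 168.5] xy 0.4611290801186944 0.11852225519287832
  pack_spare 164 ((421.0804748535156, -322.9927673339844), (40.122982025146484, 16.462295532226562), 81.12957000732422) 0.1184308888991471
  stand 1136 ((421.1429138183594, -323.2786865234375), (90.88851928710938, 74.62210083007812), 80.25701904296875) 0.04062196650711014
side lid (0.4872500076293946, 0.13349998474121094, array([0.09449998, 0.18599997]), 90.0)
 dark [  21.    18.5   39.    18.  1240.5] xy 0.49288814993954055 0.09945485691253525
  pack_spare 256 ((418.16729736328125, -325.2647399902344), (40.306549072265625, 18.78069496154785), 77.63640594482422) 0.11572467432299449
  stand 1438 ((418.82757568359375, -325.0005798339844), (90.67037963867188, 78.92992401123047), 80.06729888916016) 0.03815253513512984
(661, 800, 3)
```

View pics/o.png

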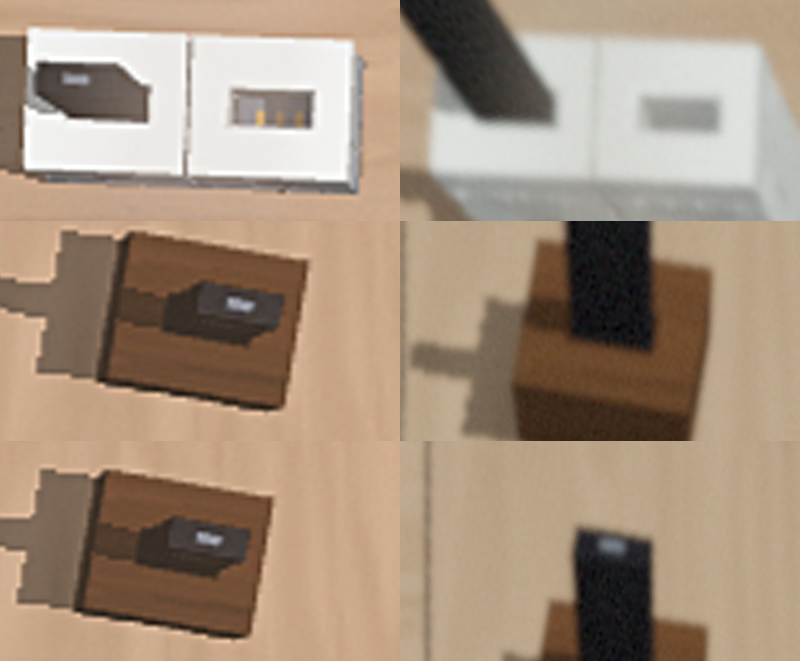

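The ortho views show the empty slot near (0.495, 0.102) with yaw about -2°, and the spare pack near (0.420, -0.324) with yaw about -9.8°. The two cameras agree on the displacement between them to about 1.5 mm. I'll turn first, then travel.

```bash
cat >> h.py <<'E'
from scipy.spatial.transform import Rotation as R
def delta(x,y,z,yaw):
    s=monitor.observe(); r=R.from_quat(s["orientation"]); M=r.as_matrix()
    a=np.degrees(np.arctan2(M[1,1],M[0,1]))
    print("t",round(s["t"],2),"pos",np.round(s["position"]*1000,1),"toolz",np.round(M[:,2],4),"yyaw",round(a,2),"F",np.round(s["force"],1),"gap",round(s["finger_gap"]*85.4,1),"grip",s["grasp_force"])
    print("shift mm",np.round(M.T@(np.array([x,y,z])-s["position"])*1000,1),"spin",round(a-yaw,2))
E
python3 -m creep '[[0,0,0,7],[0,0,0,7],[0,0,0,7],[0,0,0,7],[0,0,0,7],[0,0,0,7],[0,0,0,7],[0,0,0,7]]' 60 40
python3 -m creep '[[0,0,0,7],[0,0,0,7],[0,0,0,7],[0,0,0,0],[0,0,0,0]]'
python3 -c "
from h import *
delta(.420,-.324,.22,-9.8)"
```

```text
t: 1.67
position: [0.2105, 0.5081, 0.2314]
orientation: [0.635, 0.772, 0.0, 0.0]
force: [0.2, -0.0, -0.1]
finger_gap: 0.703
grasp_force: 0.0
t: 2.08
position: [0.2106, 0.5081, 0.2313]
orientation: [0.762, 0.647, 0.0, -0.0]
force: [0.0, 0.2, -0.8]
finger_gap: 0.699
grasp_force: 0.0
t 2.08 pos [210.6 508.1 231.3] toolz [ 1.e-04  1.e-04 -1.e+00] yyaw -9.33 F [ 0.   0.2 -0.8] gap 59.7 grip 0.0
shift mm [-787.2  341.5   11.3] spin 0.47
```

```bash
python3 -m creep '[[-33,14,0,0],[-33,14,0,0],[-33,14,0,0],[-33,14,0,0],[-33,14,0,0],[-33,14,0,0],[-33,14,0,0],[-33,14,0,0]]' >/dev/null
python3 -m creep '[[-33,14,0,0],[-33,14,0,0],[-33,14,0,0],[-33,14,0,0],[-33,14,0,0],[-33,14,0,0],[-33,14,0,0],[-33,14,0,0]]' >/dev/null
python3 -m creep '[[-33,14,0,0],[-33,14,0,0],[-33,14,0,0],[-33,14,0,0],[-33,14,0,0],[-33,14,0,0],[-28,14,0,0.5],[0,0,0,0]]' >/dev/null
python3 -m creep '[[0,0,0,0],[0,0,0,0],[0,0,0,0]]' >/dev/null
python3 - <<'E'
from h import *
delta(.420,-.324,.08,-9.8)
E
```

```text
t 4.33 pos [ 403.5 -287.7  231.6] toolz [ 4.e-04  2.e-04 -1.e+00] yyaw -9.89 F [-0.1  0.7 -0.6] gap 60.1 grip 0.0
shift mm [-33.   22.4 151.6] spin -0.09
```

```bash
python3 -m creep '[[-16.5,11,0,0],[-16.5,11,0,0],[0,0,30,0],[0,0,30,0],[0,0,30,0],[0,0,30,0],[0,0,20,0],[0,0,11,0]]' 
python3 -m creep '[[0,0,0,0],[0,0,0,0]]' >/dev/null
python3 - <<'E'
from h import *
delta(.420,-.324,.08,-9.8)
c=capture("side"); cv2.imwrite("pics/s1.png",cv2.resize(c["color"][170:350,330:570,::-1],(720,540),interpolation=cv2.INTER_CUBIC))
E
```

```text
t: 5.0
position: [0.4182, -0.3223, 0.0774]
orientation: [0.765, 0.644, -0.0, -0.002]
force: [-0.3, 0.6, -0.1]
finger_gap: 0.7
grasp_force: 0.0
t 5.17 pos [ 419.9 -324.5   81.1] toolz [ 7.e-04 -5.e-04 -1.e+00] yyaw -9.93 F [-0.6 -0.   0.5] gap 60.2 grip 0.0
shift mm [0.6 0.  1.1] spin -0.13
```

View pics/s1.png

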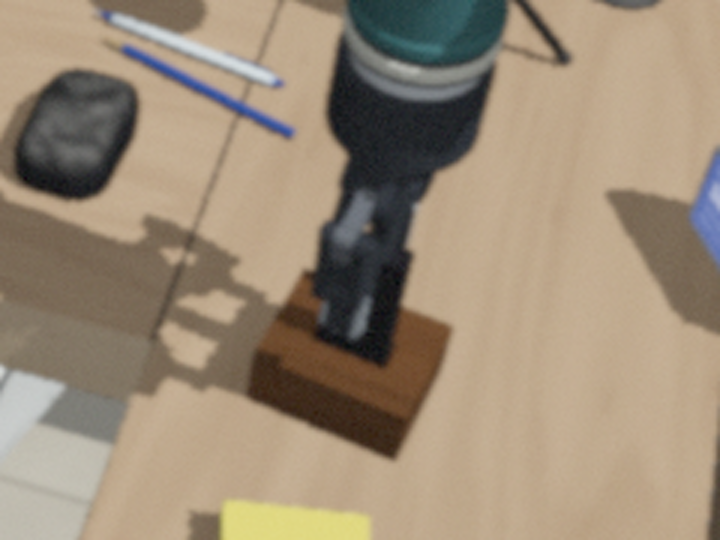

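The finger straddles the pack, at about (345, 300) in the crop, with the pack between the fingers. Closing now.

```bash
python3 -m creep '[[0,0,0,0],[0,0,0,0],[0,0,0,0],[0,0,0,0],[0,0,0,0],[0,0,0,0],[0,0,0,0],[0,0,0,0]]' 0 50
python3 -m creep '[[0,0,-4,0],[0,0,-8,0],[0,0,-15,0],[0,0,-25,0],[0,0,-28,0],[0,0,-28,0],[0,0,-12,0],[0,0,0,0]]'
python3 -m creep '[[0,0,0,0],[0,0,0,0]]' >/dev/null
python3 - <<'E'
from h import *
delta(.495,.102,.2,-2.1)
E
```

```text
t: 5.88
position: [0.4202, -0.3256, 0.0816]
orientation: [0.766, 0.643, 0.0, 0.001]
force: [0.6, -0.5, 4.6]
finger_gap: 0.176
grasp_force: 49.6
t: 6.55
position: [0.4207, -0.3262, 0.2042]
orientation: [0.766, 0.643, 0.0, 0.003]
force: [0.6, -0.5, -0.3]
finger_gap: 0.179
grasp_force: 49.8
t 6.72 pos [ 418.7 -324.2  197.8] toolz [-0.0032  0.0031 -1.    ] yyaw -10.0 F [-0.4  0.3 -1. ] gap 15.2 grip 49.789860248565674
shift mm [433.    1.1  -1.1] spin -7.9
```

```bash
python3 -m creep '[[20,0,0,0],[35,0,0,0],[35,0,0,0],[35,0,0,0],[35,0,0,0],[35,0,0,0],[35,0,0,0],[35,0,0,0]]' >/dev/null
python3 -m creep '[[35,0,0,0],[35,0,0,0],[35,0,0,0],[25,0,0,0],[15,0,0,0],[0,0,0,-4],[0,0,0,-4],[0,0,0,0]]'
python3 -m creep '[[0,0,0,0],[0,0,0,0]]' >/dev/null
python3 - <<'E'
from h import *
delta(.495,.102,.15,-2.1)
E
```

```text
t: 8.05
position: [0.4894, 0.0792, 0.1974]
orientation: [0.719, 0.695, -0.002, -0.002]
force: [-0.2, 0.6, -1.1]
finger_gap: 0.182
grasp_force: 49.7
t 8.22 pos [490.1  78.5 198.9] toolz [-2.6e-03 -1.0e-04 -1.0e+00] yyaw -2.11 F [-0.4 -0.8 -1.2] gap 15.3 grip 49.70713555812836
shift mm [23.6  4.1 48.9] spin -0.01
```

```bash
python3 -m creep '[[12,2,0,0],[11.6,2.1,0,0],[0,0,20,0],[0,0,20,0],[0,0,10,0],[0,0,5,0],[0,0,0,0],[0,0,0,0]]' >/dev/null
python3 -m creep '[[0,0,0,0],[0,0,0,0]]' >/dev/null
python3 - <<'E'
from h import *
delta(.495,.102,.14,-2.1)
ims=[]
for n,(r,q) in {"top":((180,260),(190,310)),"side":((120,220),(160,285))}.items():
    c=capture(n); im=c["color"][r[0]:r[1],q[0]:q[1],::-1]; ims.append(cv2.resize(im,(620,int(620*im.shape[0]/im.shape[1])),interpolation=cv2.INTER_CUBIC)[:300] if n=="top" else cv2.resize(im,None,fx=4.96,fy=4.96,interpolation=cv2.INTER_CUBIC))
a=cv2.resize(ims[0],(400,267)); b=cv2.resize(ims[1],(500,400))
cv2.imwrite("pics/s2.png",cv2.resize(c["color"][120:220,160:285,::-1],(750,600),interpolation=cv2.INTER_CUBIC))
E
```

```text
t 9.05 pos [496.5 102.3 146.7] toolz [ 2.6e-03  4.0e-04 -1.0e+00] yyaw -2.02 F [-0.2 -0.2 -1.4] gap 15.6 grip 49.67559635639191
shift mm [-0.3 -1.5  6.7] spin 0.08
```

View pics/s2.png

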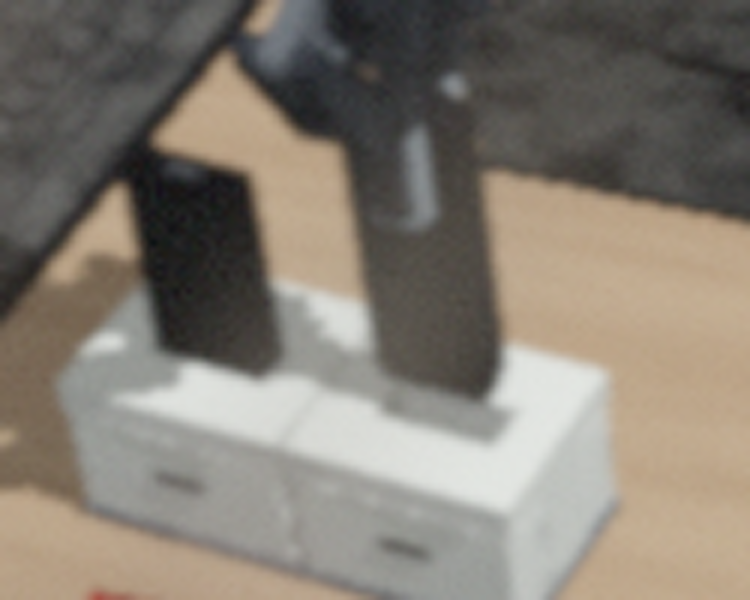

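The pack hangs about 14 mm above the right bay's slot (slot at about crop (450, 415), pack foot at about (440, 385)) and lines up plausibly. I'll go down gently and watch the force.

```bash
python3 -m creep '[[0,-0.5,5,0],[0,0,5,0],[0,0,2,0],[0,0,0,0],[0,0,0,0],[0,0,0,0]]' >/dev/null
for i in 1 2 3; do python3 -m creep '[[0,0,0,0]]' | sed -n '2p;4p'; done
python3 -m creep '[[0,0,3,0],[0,0,0,0],[0,0,0,0]]' 
python3 -m creep '[[0,0,3,0],[0,0,0,0],[0,0,0,0]]' 
python3 - <<'E'
from h import *
delta(.495,.102,.14,-2.1)
E
```

```text
position: [0.4953, 0.1022, 0.1335]
force: [0.2, -0.7, -1.5]
position: [0.4954, 0.1022, 0.1335]
force: [-0.1, -0.5, -1.6]
position: [0.4953, 0.1022, 0.1335]
force: [-0.5, -0.7, -1.0]
t: 10.15
position: [0.4949, 0.1022, 0.13]
orientation: [0.719, 0.695, -0.0, -0.0]
force: [0.7, 0.1, -1.0]
finger_gap: 0.177
grasp_force: 49.7
t: 10.4
position: [0.4955, 0.1022, 0.1272]
orientation: [0.719, 0.695, 0.0, 0.0]
force: [0.9, 0.3, -1.2]
finger_gap: 0.185
grasp_force: 49.7
t 10.4 pos [495.5 102.2 127.2] toolz [ 8.e-04  1.e-04 -1.e+00] yyaw -2.01 F [ 0.9  0.3 -1.2] gap 15.8 grip 49.65987503528595
shift mm [ -0.2  -0.5 -12.8] spin 0.09
```

```bash
for i in 1 2 3 4; do python3 -m creep '[[0,0,2,0],[0,0,0,0],[0,0,0,0]]' | sed -n '2,4p'; done
```

```text
position: [0.4955, 0.1022, 0.1253]
orientation: [0.719, 0.695, 0.0, 0.0]
force: [2.7, 0.4, -2.6]
position: [0.4955, 0.1022, 0.1233]
orientation: [0.719, 0.695, 0.0, 0.0]
force: [2.3, -0.1, -1.2]
position: [0.4955, 0.1022, 0.1213]
orientation: [0.719, 0.695, 0.0, 0.0]
force: [2.7, 0.4, -2.3]
position: [0.4955, 0.1022, 0.1193]
orientation: [0.719, 0.695, 0.0, 0.0]
force: [3.1, -0.4, -1.2]
```

It is in the slot, with a mild +x side force. I'll relieve that and continue.

```bash
python3 -m creep '[[0,0.5,2,0],[0,0,3,0],[0,0,3,0],[0,0,3,0],[0,0,3,0],[0,0,0,0],[0,0,0,0]]'| sed -n '2,5p'
for i in 1 2 3 4; do python3 -m creep '[[0,0,3,0],[0,0,0,0],[0,0,0,0]]' | sed -n '2p;4p'; done
```

```text
position: [0.4956, 0.1022, 0.1045]
orientation: [0.719, 0.695, -0.0, -0.0]
force: [4.0, 0.0, -3.0]
finger_gap: 0.178
position: [0.4956, 0.1023, 0.1019]
force: [2.4, 0.4, -2.6]
position: [0.4956, 0.1022, 0.0991]
force: [2.6, 0.2, -2.8]
position: [0.4957, 0.1022, 0.096]
force: [2.7, 0.7, -1.4]
position: [0.4957, 0.1022, 0.0933]
force: [2.2, 1.2, -0.4]
```

```bash
for i in 1 2 3 4 5; do python3 -m creep '[[0,0,2,0],[0,0,0,0],[0,0,0,0]]' | sed -n '2p;4p'; done
```

```text
position: [0.4958, 0.1022, 0.0915]
force: [1.6, 1.6, 1.5]
position: [0.4958, 0.1022, 0.0893]
force: [1.8, 0.8, 2.0]
position: [0.4958, 0.1023, 0.0872]
force: [1.8, 1.2, 1.9]
position: [0.4958, 0.1023, 0.0852]
force: [1.5, 1.2, 1.4]
position: [0.4958, 0.1022, 0.0835]
force: [0.9, 0.8, 4.9]
```

```bash
for i in 1 2 3 4; do python3 -m creep '[[0,0,1,0],[0,0,0,0],[0,0,0,0]]' | sed -n '2p;4p;6p'; done
```

```text
position: [0.4959, 0.1023, 0.0835]
force: [-0.4, 0.9, 8.8]
grasp_force: 51.1
position: [0.496, 0.1023, 0.0834]
force: [-2.7, 1.1, 13.3]
grasp_force: 51.8
position: [0.496, 0.1023, 0.0834]
force: [-3.6, -0.2, 16.8]
grasp_force: 52.4
position: [0.4961, 0.1023, 0.0833]
force: [-4.9, -0.2, 20.3]
grasp_force: 52.9
```

```bash
python3 -m creep '[[0,0,-1,0],[0,0,0,0],[0,0,0,0],[0,0,0,0],[0,0,0,0],[0,0,0,0]]'
python3 - <<'E'
from h import *
c=capture("side"); P=cloud(c)
cv2.imwrite("pics/s3.png",cv2.resize(c["color"][120:220,160:285,::-1],(750,600),interpolation=cv2.INTER_CUBIC))
E
```

```text
t: 15.73
position: [0.496, 0.1023, 0.0834]
orientation: [0.719, 0.695, 0.001, 0.0]
force: [-4.4, 0.9, 17.5]
finger_gap: 0.181
grasp_force: 52.3
```

View pics/s3.png

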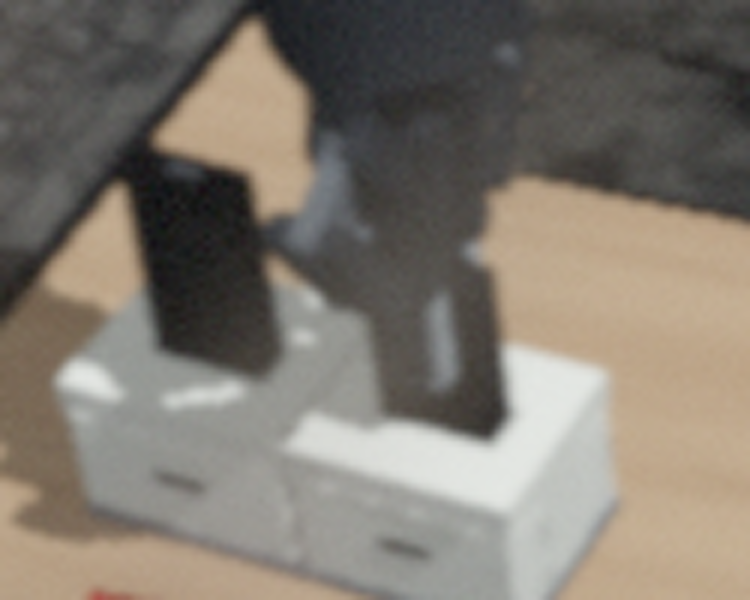

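The pack sits deep in the right bay (around (445, 430)) with the fingers still above the lid, and the docked pack has not moved. The arm hit a hard stop after about 12 mm of plate travel and is holding about 17 N, so I'm handing in.

```bash
python3 -c "
from bench import env
print(env.sign_off())"
```

```text
the job is handed in; nothing more can be done
None
```

I put the spare pack in the empty (right-hand) bay and handed the job in at about 16 s with the gripper still holding it, pressing with about 17 N against a hard stop after about 12 mm of travel, so the plate should be fully down; I couldn't see the plate itself.

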